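Index the click-stop turntable and pour the nuts into its dish

TASK

Turn the click-stop turntable, pushing it round by its posts for instance, until the round dish has clicked in at the fixed pointer, and let go of it. Then pick up the scoop, bring its lip down close over the round dish (within about 5 cm of its floor) before tipping it, pour all three nuts into the dish, and set the empty scoop back down level on the cabinet top well clear of the turntable. Leave the turntable at that stop and do not knock over or shove the other things.

Things in the scene. Friction and masses are not known exactly. Their poses are not given: they have to be found in the camera images.
- turntable (a joint): angle of the turntable's disc, rad, counter-clockwise from above positive. Stops click every 0.524 (30 degrees). At 0 or 6.283 the round dish is at the pointer; starts 2 to 10 clicks up from 0; turn either way (ends -2.0, 8.3). About 2 to 5 N at a post takes it over the hump half-way between stops, then it snaps on to the next stop by itself; let go, it falls into the nearer stop.
- foot: turntable's fixed foot, round, 240 diameter, origin at its centre on the cabinet top; its -x axis points to the pointer, a steel bracket outside the rim, up to 138 from the axis, 48 high. Dark steel disc on it: 230 diameter, top 36 high, hub 49 high; on it a round dish, a square tray (66 x 66) and a two-part tray (50 x 80), 120 degrees apart, centred 66 from the axis, rims 52 high
- dish (a point): centre of the inner floor of the round dish (steel, 80 inside diameter at the floor, 86 outside at the rim, rim 13 above this point), which lies 39 above the cabinet top and turns with the disc
- load_place (a point): fixed point on the foot, 66 from the axis toward the pointer: where the centre of the round dish's floor is when the dish stands at the pointer
- post0 (a point): top of an upright push post on the disc, 101 from the axis, shank 12 diameter, head 16 diameter, top 84 and foot 36 above the cabinet top; at 180 degrees from the round dish
- post1 (a point): top of an upright push post on the disc, 101 from the axis, shank 12 diameter, head 16 diameter, top 84 and foot 36 above the cabinet top; at 60 degrees clockwise (seen from above) of the round dish
- post2 (a point): top of an upright push post on the disc, 101 from the axis, shank 12 diameter, head 16 diameter, top 84 and foot 36 above the cabinet top; at 60 degrees counter-clockwise (seen from above) of the round dish
- scoop: loose steel scoop, 0.16 kg, open front; origin under its middle, z up, +x to its pouring lip. Bowl 58 wide inside, walls 64 over all, 35 high, x = -53 to 47. Polished floor rises 7.5 degrees to the lip: nuts stay in when level, slide out when the lip is tipped down 20 degrees or more. Grip: upright dark bar at the back, x = -87 to -53, 14 thick in y, top z = 80, its underside z = 18
- scoop_lip (a point): middle of the scoop's pouring lip, at x = 55, z = 17.5 in the scoop's frame
- scoop_grip (a point): point in the middle of the scoop's grip bar where it is best pinched across its 14 thickness, at x = -70, z = 60 in the scoop's frame
- scoop_bowl (a point): middle of the scoop's floor, where the nuts lie
- nut_0: hexagon nut lying in the scoop, 24 x 27 x 13, 35 g; origin at the centre of its underside
- nut_1: hexagon nut lying in the scoop, 18 x 20 x 10, 20 g; origin as above
- nut_2: hexagon nut like nut_1, 18 x 20 x 10
- bolt_2: bystander, to be left alone: hexagon bolt lying beside the scoop, 58 long, 18 thick; origin at the centre of its underside
- nozzle_a: bystander, to be left alone: small copper pointed torch nozzle, 17 across, 22 high, standing beside the scoop; origin at the centre of its underside
- shield_cup: bystander, to be left alone: grey-brown torch cup, 34 across, 34 high, standing beside the scoop; origin at the centre of its underside
- spatter_spray: bystander, to be left alone: spray can, 52 across, 203 high, standing at the back (its place swaps with the rest cone and the tape measure); tall enough to foul a gripper working near it; origin at the centre of its underside
- cone_3: bystander, to be left alone: cast rest cone on two plates, 38 x 80, 84 high, at the back; origin at the centre of its underside
- tape_measure: bystander, to be left alone: pocket tape, 67 x 82 x 38 high, at the back; origin at the centre of its underside
- retaining_cap: bystander, to be left alone: black round cap, 35 across, 36 high, standing front middle; origin at the centre of its underside (in front of it a flat file, 29 high, lies fixed along the front edge)

How it is judged (in metres and radians):
On the way, in this order (a step that is already met when the one before it is completed fails the run):
1. the turntable has been let go with the round dish clicked in at the pointer, the scoop still standing (horizontal distance between dish and load_place below 0.01 m and contact force between each of the fingers, the arm and turntable below 0.3 N and height (world z) of scoop below 0.01 m), for 0.3 s.
2. the scoop is tipped with its lip low over the round dish (angle between scoop's own z axis and vertical above 0.35 rad and z of scoop_lip in the frame of dish below 0.06 m and horizontal distance between scoop_lip and dish below 0.06 m), for 0.1 s.
3. all three nuts are in the round dish (horizontal distance between each of nut_0, nut_1, nut_2 and dish below 0.04 m and z of each of nut_0, nut_1, nut_2 in the frame of dish below 0.032 m), for 0.2 s.
At the end, for the whole second after the job is handed in: Round dish at the pointer (within 10 mm); all three nuts at rest inside it (within 40 mm of its centre, at most 32 mm over its floor); scoop at rest and level (0.1 rad) on the cabinet top, its middle over 150 mm from the turntable's axis (all of step 3 and horizontal distance between dish and load_place below 0.01 m and height (world z) of scoop between -0.01 and 0.01 m and angle between scoop's own z axis and vertical below 0.1 rad and linear speed of scoop below 0.02 m/s and horizontal distance between scoop and foot above 0.15 m and linear speed of each of nut_0, nut_1, nut_2 below 0.03 m/s); the robot touches nothing.
It fails at once if the scoop is tipped more than 0.45 rad with nuts in it while its lip is more than 65 mm above the dish's floor (angle between scoop's own z axis and vertical above 0.45 rad and z of scoop_lip in the frame of dish above 0.065 m and distance between any of nut_0, nut_1, nut_2 and scoop_bowl below 0.05 m).
It fails at once if a bystander is moved more than 40 mm (distance of any of bolt_2, nozzle_a, shield_cup, spatter_spray, cone_3, tape_measure, retaining_cap from where it was at the start of the episode above 0.04 m).
It fails at once if the spray can, rest cone, cap, cup or nozzle is knocked over (angle between any of spatter_spray, cone_3, retaining_cap, shield_cup, nozzle_a's own z axis and vertical above 0.5 rad).
It also fails if it takes over 72 s, if anything falls off the work surface, if the arm or the gripper's body presses on something with over 40 N, if the wrist force passes 120 N, or if a joint passes its speed limit or range.

ROBOT

A 6-joint arm with a two-finger parallel gripper is mounted at the origin on a cart in front of the work surface, level with it; the furniture and walls round the work are solid. World frame = base frame: x ahead of the robot, y to its left, z up, the work surface at z = 0. Lengths are in m, angles in degrees, forces in N, time in s.
With the tool pointing down it reaches from about 0.3 to 0.75 m from the base axis. Payload 8.5 kg.
Tool frame: the origin (TCP) lies midway between the tips of the shut fingers; the grasp point (between the pads) lies env.tcp_to_grasp behind it (env.tcp_to_grasp is the distance from the TCP to the grasp point, in m); z points along the fingers, y is the line along which they close (so a half turn about z gives the same grasp; the last joint's range is limited). The gripper opens to 85 mm and grips with 20 to 120 N. Pads are 22 mm wide; open, the fingers measure 114 mm over their backs; the gripper's body (76 mm by 85 mm) begins 54 mm behind the grasp point. The pads swing forward as they close: fully open they stand 13 mm farther back than shut.
Start: joints at [-78.111, 21.807, 74.336, -0, 83.858, -12.336], TCP at [0.226, -0.502, 0.231] pointing down, gripper open.
Joint ranges: [-178.18, 178.18], [-50.72, 133.34], [12.68, 142.11], [-81.47, 261.47], [9.98, 163.14], [-165.26, 165.26]. Speed limits (degrees/s): [136.94, 136.94, 180, 180, 180, 180].

INTERFACE

Orientations are given as a 3x3 rotation matrix whose columns are the frame's x, y, z axes.
In Python, from rig import observe, optics, job, env gives the robot as it stands. The module is installed in compiled form; this text tells all that it offers.
- The arm moves only by the shell command python3 -m jog 'ROWS' [FORCE]. ROWS is JSON, a list of rows, each a list of 7 numbers: the turn, a rotation vector about the tool's x, y, z in rad, then the shift along the tool's x, y, z in m, then the opening in per cent of the stroke, from 0 (shut) to 100 (fully open). A call has 1 to 10 rows; each row shifts and turns the commanded pose from where the row before left it, along the tool's axes as they then stand; what a row does not reach is not made up. A row lasts 1/8 s, in which the tool goes at most 62.5 mm and 10.7 degrees, less where a joint would pass 70% of its speed; a pose out of reach is approached as far as the arm can. A call is refused whole if a number of a shift passes 0.0625 or a number of a turn 0.188, either way. A call with a gripper value outside its range is refused whole. The fingers move at their own pace and stop on an object; FORCE is the grip in N (left out, the last holds). Time passes only in rows, so rows that do not move let the fingers close. It gives the time, the measured TCP pose, the force, the opening and the grip force at its end, in the units of the state.
- observe(): the state, without advancing time (a new reading comes with each control period).
- optics.get_image(name): name is "scene" or "side" or "wrist"; returns a dict with "pixels" (384x512x3 uint8, red, green, blue), "mtx" (3x3 intrinsics, pixels), "rvec" (rotation vector, rad) and "tvec" (3), from world to camera coordinates, as OpenCV has them. Camera axes: x right, y down, z forward; pixel columns grow to the right and rows downward; lengths in m; the calibration is good to about 2 mm. A picture is of the moment at which its call begins. There is no depth.
- job.close_job(): hands the job in; it is judged then, once.
The state is a dict: "time_s": time; "q": joint angles; "qvel": joint speeds; "joint_efforts": joint torques, N m; "position": TCP position; "tool_rot": TCP orientation; "ft_force": force on the tool from outside, world axes, zero at the start; "wrist_torque": the same for the moment, N m; "grip_width": finger opening in m; "gripper_force": force on a finger pad.
Only numpy, scipy, OpenCV 4.12 (cv2) and the standard library are available. Lean on these libraries where they do the work, as an engineer would, in place of code of your own. Each camera call takes 0.05 s, during which the arm holds its last target. There are 200 camera calls.

## Working session

There is one attempt and no reset: what is moved stays moved. The work goes in short steps, Python scripts to look and compute and a shell command to move; the robot and the scene stay as the last step left them, time stands still between calls to the robot, and variables do not carry over. Pictures are saved under pics/ and viewed, at most 10 in all, crops included, and the job is handed in when it is done.

```bash
mkdir -p pics; cat > h.py <<'E'
import numpy as np, cv2
from rig import observe, optics, job, env
def snap(cam,name):
    d=optics.get_image(cam); cv2.imwrite(f'pics/{name}.png',d['pixels'][:,:,::-1]); np.savez(f'pics/{name}.npz',**{k:d[k] for k in('pixels','mtx','rvec','tvec')}); return d
def w(name,u,v,z):
    d=np.load(f'pics/{name}.npz'); R=cv2.Rodrigues(d['rvec'])[0]; t=d['tvec'].reshape(3)
    r=R.T@np.linalg.solve(d['mtx'],[u,v,1.]); c=-R.T@t; return (c+r*(z-c[2])/r[2]).round(4)
def px(name,P):
    d=np.load(f'pics/{name}.npz'); return cv2.projectPoints(np.array(P,float).reshape(-1,3),d['rvec'],d['tvec'],d['mtx'],None)[0].reshape(-1,2).round(1)
E
python3 - <<'E'
from h import *
a=snap('scene','s0');b=snap('side','d0')
cv2.imwrite('pics/s0b.png',cv2.resize(a['pixels'][:,:,::-1],(800,600),interpolation=3))
cv2.imwrite('pics/d0b.png',cv2.resize(b['pixels'][:,:,::-1],(800,600),interpolation=3))
for d in(a,b):
    R=cv2.Rodrigues(d['rvec'])[0];print(-R.T@d['tvec'].reshape(3),R[2])
o=observe();print(o['position'],o['tool_rot'],env.tcp_to_grasp,o['grip_width'])
E
```

```text
[-0.27070722  0.7053859   0.65243741] [ 0.67365074 -0.5822778  -0.45513432]
[ 0.32398537 -0.4388154   0.90726256] [ 0.27506596  0.44092582 -0.85435539]
[ 0.22560282 -0.50132947  0.23078587] [[ 9.11961081e-01  4.10276640e-01 -2.55696352e-04]
 [ 4.10276623e-01 -9.11960260e-01  1.25582592e-03]
 [ 2.82051129e-04 -1.25017060e-03 -9.99999179e-01]] 0.0187 0.0851711381602152
```

View pics/s0b.png

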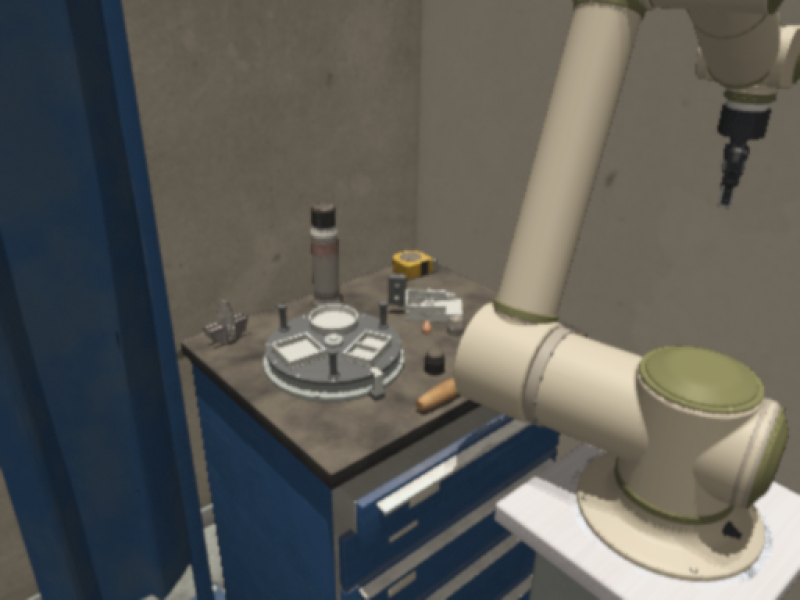

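View pics/d0b.png

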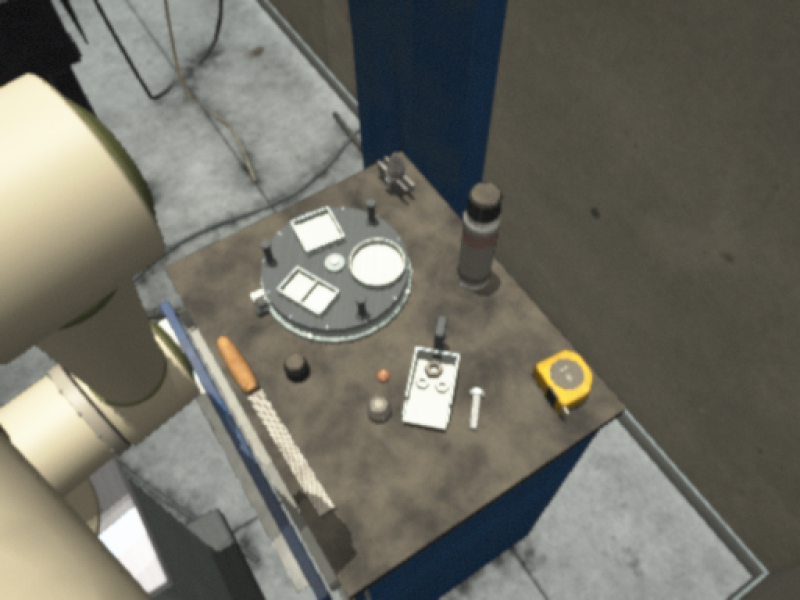

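The side view (800x600) shows the hub at (335,262), the dish at (377,262) and the pointer at (258,297). Post tops are at about (371,203), (267,245) and (361,303). The scoop has its grip top at (441,319) and its lip near (426,428).

```bash
python3 - <<'E'
from h import *
s=.64
W=lambda u,v,z:w('d0',u*s,v*s,z)
for n,u,v,z in [('hub',335,261,.049),('dish',377,262,.039),('postA',371,203,.084),('postB',267,244,.084),('postC',361,303,.084),('ptr',256,294,.048),('griptop',441,320,.08),('lipL',404,425,.0175),('lipR',446,430,.0175),('backL',416,348,.035),('backR',460,353,.035),('nozzle',383,375,.02),('cup',379,402,.034),('cap',296,358,.036),('bolt',476,408,.009),('can',485,190,.203),('canbase',476,284,0),('cone',398,165,.08),('tape',568,372,.038),('cornerNR',355,597,0),('cornerFR',620,411,0),('cornerFL',400,153,0),('cornerNL',168,266,0)]:
    print(n,W(u,v,z))
h=W(335,261,.049)[:2]
for n,u,v,z in [('dish',377,262,.039),('postA',371,203,.084),('postB',267,244,.084),('postC',361,303,.084),('ptr',256,294,.048)]:
    d=W(u,v,z)[:2]-h;print(n,np.linalg.norm(d),np.degrees(np.arctan2(d[1],d[0])))
E
```

```text
hub [0.5548 0.1142 0.049 ]
dish [0.6109 0.0833 0.039 ]
postA [0.6469 0.1553 0.084 ]
postB [0.4758 0.1742 0.084 ]
postC [0.54   0.0092 0.084 ]
ptr [0.4267 0.128  0.048 ]
griptop [ 0.6202 -0.0737  0.08  ]
lipL [ 0.5053 -0.1546  0.0175]
lipR [ 0.5496 -0.1921  0.0175]
backL [ 0.5799 -0.0721  0.035 ]
backR [ 0.6281 -0.1133  0.035 ]
nozzle [ 0.5208 -0.076   0.02  ]
cup [ 0.4914 -0.1131  0.034 ]
cap [0.4275 0.008  0.036 ]
bolt [ 0.6057 -0.1862  0.009 ]
can [0.7396 0.0042 0.203 ]
canbase [ 0.7323 -0.015  -0.    ]
cone [0.7263 0.2011 0.08  ]
tape [ 0.7362 -0.2214  0.038 ]
cornerNR [ 0.3363 -0.3028  0.    ]
cornerFR [ 0.7761 -0.2986  0.    ]
cornerFL [0.7838 0.2851 0.    ]
cornerNL [0.3373 0.2858 0.    ]
dish 0.06404701398191803 -28.84606715089909
postA 0.10085444957957984 24.04901228469542
postB 0.0992018144995342 142.78355952646538
postC 0.10603791774643632 -98.02312182854695
ptr 0.1288411813047365 173.85133367434597
```

```bash
python3 -m jog '[[0,0,0.141,0,0,0,0],[0,0,0.141,0,0,0,0],[0,0,0.141,0,0,0,0],[0,0,0,0.02,-0.053,0,0],[0,0,0,0.02,-0.053,0,0],[0,0,0,0.02,-0.053,0,0],[0,0,0,0.02,-0.053,0,0],[0,0,0,0.02,-0.053,0,0],[0,0,0,0.02,-0.053,0,0],[0,0,0,0.02,-0.053,0,0]]'; python3 -m jog '[[0,0,0,0.02,-0.053,0,0],[0,0,0,0.02,-0.053,0,0],[0,0,0,0.02,-0.053,0,0],[0,0,0,0.02,-0.053,0,0],[0,0,0,0.012,-0.053,0,0],[0,0,0,0,0,0,0]]'
```

```text
time_s: 1.35
position: [0.366, -0.1288, 0.2313]
tool_rot: [[1.0, -0.001, 0.0], [-0.001, -1.0, 0.0], [0.0, -0.0, -1.0]]
ft_force: [1.0, -0.8, -0.3]
grip_width: 0.0001
gripper_force: 0.0
time_s: 2.1
position: [0.4577, 0.1373, 0.2308]
tool_rot: [[1.0, 0.005, -0.001], [0.005, -1.0, 0.0], [-0.001, -0.0, -1.0]]
ft_force: [0.9, -0.3, -0.8]
grip_width: 0.0002
gripper_force: 0.0
```

```bash
python3 -m jog '[[0,0,0,0,0,0.056,0],[0,0,0,0,0,0.056,0],[0,0,0,0,0,0.056,0],[0,0,0,0,0,0,0]]' ; python3 - <<'E'
import numpy as np
a=np.radians(np.arange(165,5,-10));p=np.c_[.555+.101*np.cos(a),-(.114+.101*np.sin(a))]
print(p.round(3)[:3]);print(np.c_[np.arange(155,5,-10),np.diff(p,axis=0).round(4)])
E
```

```text
time_s: 2.6
position: [0.4558, 0.1336, 0.061]
tool_rot: [[1.0, -0.001, -0.008], [-0.001, -1.0, -0.0], [-0.008, 0.0, -1.0]]
ft_force: [0.1, 0.2, 2.0]
grip_width: 0.0002
gripper_force: 0.0
[[ 0.457 -0.14 ]
 [ 0.463 -0.157]
 [ 0.472 -0.172]]
[[ 1.55e+02  6.00e-03 -1.65e-02]
 [ 1.45e+02  8.80e-03 -1.52e-02]
 [ 1.35e+02  1.13e-02 -1.35e-02]
 [ 1.25e+02  1.35e-02 -1.13e-02]
 [ 1.15e+02  1.52e-02 -8.80e-03]
 [ 1.05e+02  1.65e-02 -6.00e-03]
 [ 9.50e+01  1.73e-02 -3.10e-03]
 [ 8.50e+01  1.76e-02  0.00e+00]
 [ 7.50e+01  1.73e-02  3.10e-03]
 [ 6.50e+01  1.65e-02  6.00e-03]
 [ 5.50e+01  1.52e-02  8.80e-03]
 [ 4.50e+01  1.35e-02  1.13e-02]
 [ 3.50e+01  1.13e-02  1.35e-02]
 [ 2.50e+01  8.80e-03  1.52e-02]
 [ 1.50e+01  6.00e-03  1.65e-02]]
```

```bash
python3 -m jog '[[0,0,0,0.001,-0.005,0,0],[0,0,0,0.006,-0.0165,0,0],[0,0,0,0.009,-0.015,0,0],[0,0,0,0.011,-0.0135,0,0],[0,0,0,0.0135,-0.011,0,0],[0,0,0,0.015,-0.009,0,0],[0,0,0,0.0165,-0.006,0,0],[0,0,0,0.017,-0.003,0,0],[0,0,0,0.0175,0,0,0],[0,0,0,0.017,0.003,0,0]]' ; python3 - <<'E'
from h import *
b=snap('side','d1')
cv2.imwrite('pics/d1b.png',cv2.resize(b['pixels'][80:272,130:386,::-1],(800,600),interpolation=3))
E
```

```text
time_s: 3.85
position: [0.5816, 0.2115, 0.065]
tool_rot: [[1.0, 0.001, 0.001], [0.001, -1.0, -0.0], [0.001, 0.0, -1.0]]
ft_force: [-1.8, -0.5, -0.3]
grip_width: 0.0002
gripper_force: 0.7
```

View pics/d1b.png

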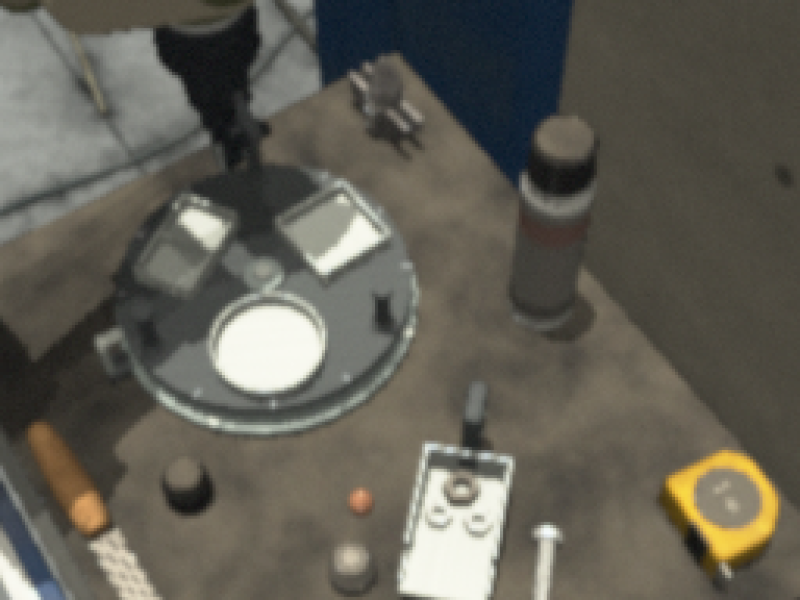

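The dish is at (268,343) in the crop, and the visible post head is at (382,298). The disc is turning clockwise as intended.

```bash
python3 - <<'E'
from h import *
h=np.array([.5548,.1135])
for u,v,z in[(268,343,.041),(382,298,.084)]:
    d=w('d1',u/3.125+130,v/3.125+80,z)[:2]-h; print(np.linalg.norm(d),np.degrees(np.arctan2(d[1],d[0])))
E
```

```text
0.05847059089833109 -118.05519444759133
0.10230386111970559 -60.22733219722785
```

```bash
python3 -m jog '[[0,0,0,0.0165,0.006,0.001,0],[0,0,0,0.015,0.009,0.001,0],[0,0,0,0.0135,0.011,0.001,0],[0,0,0,0.011,0.0135,0,0],[0,0,0,0.0045,0.007,0,0],[0,0,0,0.0045,0.008,0,0],[0,0,0,0.003,0.006,0,0],[0,0,0,0.001,0.003,0,0],[0,0,0,0,0,0,0],[0,0,0,0,0,0,0]]' ; python3 - <<'E'
from h import *
b=snap('side','d2')
cv2.imwrite('pics/d2b.png',cv2.resize(b['pixels'][80:272,130:386,::-1],(800,600),interpolation=3))
E
```

```text
time_s: 5.15
position: [0.6503, 0.147, 0.0604]
tool_rot: [[1.0, -0.0, 0.0], [-0.0, -1.0, 0.0], [0.0, -0.0, -1.0]]
ft_force: [0.0, 0.8, -0.1]
grip_width: -0.0002
gripper_force: 0.0
```

View pics/d2b.png

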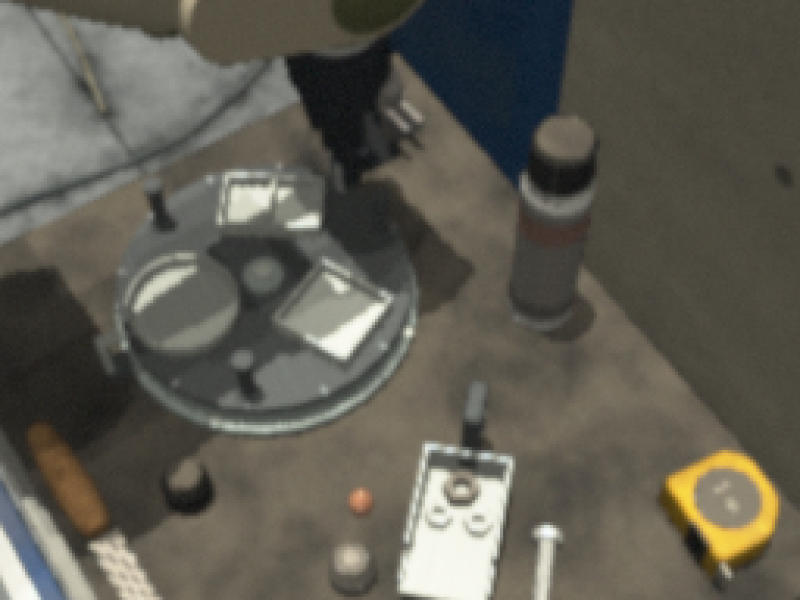

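The dish is at (183,300), beside the pointer at (107,352). Post heads are at (152,187) and (242,360).

```bash
python3 - <<'E'
from h import *
h=np.array([.5548,.1135])
W=lambda u,v,z:w('d2',u/3.125+130,v/3.125+80,z)
for u,v,z in[(183,301,.045),(152,185,.084),(242,358,.084),(103,343,.048)]:
    d=W(u,v,z)[:2]-h; print(W(u,v,z),np.linalg.norm(d),np.degrees(np.arctan2(d[1],d[0])))
print('scoop: gripA,gripB top, lip corners, back corners')
P=dict(gripF=W(471,412,.08),gripB=W(479,386,.08),bL=W(427,446,.035),bR=W(513,457,.035),fL=W(401,595,.0175))
for k in P:print(k,P[k])
E
```

```text
[0.4912 0.1274 0.045 ] 0.06510122886704975 167.67165987831459
[0.5143 0.2087 0.084 ] 0.10345670592088266 113.0458796974754
[0.4956 0.0364 0.084 ] 0.09720622408055976 -127.51827899445479
[0.423  0.1252 0.048 ] 0.1323182904968168 174.92710147209354
scoop: gripA,gripB top, lip corners, back corners
gripF [ 0.6075 -0.0862  0.08  ]
gripB [ 0.6239 -0.0723  0.08  ]
bL [ 0.5806 -0.0726  0.035 ]
bR [ 0.6272 -0.1136  0.035 ]
fL [ 0.5069 -0.1513  0.0175]
```

```bash
python3 -m jog '[[0,0,0,0,-0.012,-0.02,0],[0,0,0,0,0,-0.06,0],[0,0,0,0,0,-0.06,0],[0,0,0,-0.008,0,-0.04,60],[0,0,0,-0.009,0.06,0,60],[0,0,0,-0.009,0.06,0,60],[0,0,0,-0.009,0.06,0,60],[0,0,0,0,0.06,0,60],[0,0,-0.166,0,0,0,60],[0,0,-0.166,0,0,0,60]]';  python3 -m jog '[[0,0,-0.166,0,0,0,60],[0,0,-0.166,0,0,0,60],[0,0,-0.165,0,0,0,60],[0,0,0,0,0,0.05,60],[0,0,0,0,0,0,60]]'; python3 - <<'E'
from h import *
b=snap('wrist','w0')
cv2.imwrite('pics/w0b.png',cv2.resize(b['pixels'][:,:,::-1],(800,600),interpolation=3))
o=observe();R=o['tool_rot'];d=np.array([.6154,-.0806,.1])-o['position'];print(o['position'],np.array(R).T@d,np.degrees(np.arctan2(R[1][0],R[0][0])),o['q'])
E
```

```text
time_s: 6.45
position: [0.6151, -0.0819, 0.2403]
tool_rot: [[0.944, 0.33, -0.0], [0.33, -0.944, 0.0], [-0.0, -0.0, -1.0]]
ft_force: [0.2, 0.0, 0.1]
grip_width: 0.0511
gripper_force: 0.0
time_s: 7.08
position: [0.6137, -0.0805, 0.1874]
tool_rot: [[0.676, 0.737, -0.007], [0.737, -0.676, 0.002], [-0.003, -0.007, -1.0]]
ft_force: [-1.0, 0.5, 1.2]
grip_width: 0.0513
gripper_force: 0.0
[ 0.61491006 -0.08086331  0.19000761] [0.0006192  0.00038909 0.09000636] 47.48785401040543 [-1.84120839e+01  3.06537722e+01  6.62876757e+01 -1.13175528e-03
  8.32026191e+01  2.41002659e+01]
```

View pics/w0b.png

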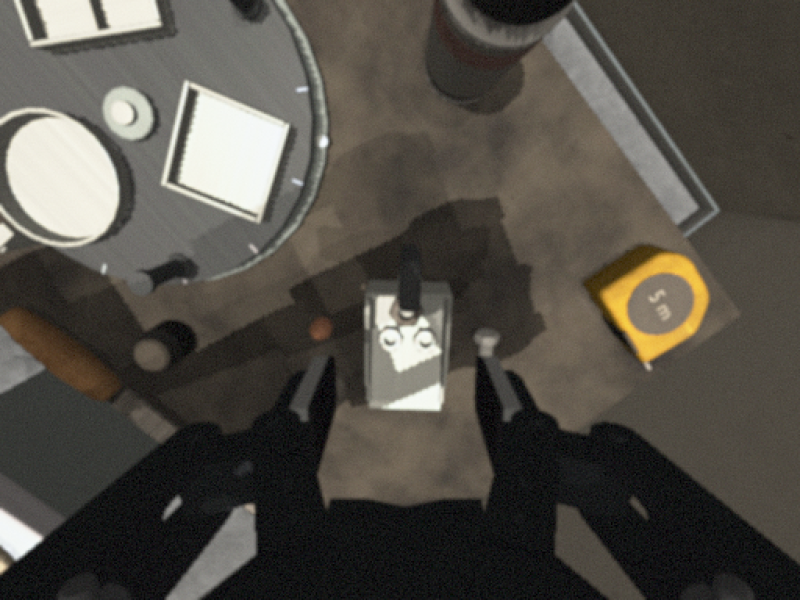

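The wrist view shows the scoop square to the gripper. The bar top runs from (409,250) to (409,313), the lip corners are at (370,408) and (441,410), the hub is at (128,113), and the dish rim centre is near (62,177).

```bash
python3 - <<'E'
from h import *
W=lambda u,v,z:w('w0',u*.64,v*.64,z)
for n,u,v,z in[('barF',408,314,.08),('barB',410,252,.08),('lL',370,408,.0175),('lR',441,410,.0175),('bL',365,283,.035),('bR',452,283,.035),('hub',122,112,.049),('dish',62,177,.039)]:print(n,W(u,v,z))
print(px('w0',[.6154,-.0806,.08])/.64)
E
```

```text
barF [ 0.605  -0.0922  0.08  ]
barB [ 0.6328 -0.0637  0.08  ]
lL [ 0.5087 -0.1497  0.0175]
lR [ 0.5521 -0.1919  0.0175]
bL [ 0.5872 -0.0653  0.035 ]
bR [ 0.634  -0.1081  0.035 ]
hub [0.5563 0.1174 0.049 ]
dish [0.4895 0.1256 0.039 ]
[[407.65625 290.3125 ]]
```

```bash
python3 -m jog '[[0,0,0,0.002,0,0.05,60],[0,0,0,0,0,0.05,60],[0,0,0,0,0,0.047,60],[0,0,0,0,0,0,60],[0,0,0,0,0,0,0],[0,0,0,0,0,0,0],[0,0,0,0,0,0,0],[0,0,0,0,0,0,0],[0,0,0,0,0,0,0]]' 70
```

```text
time_s: 8.25
position: [0.6178, -0.0799, 0.046]
tool_rot: [[0.676, 0.737, 0.004], [0.737, -0.676, -0.001], [0.002, 0.004, -1.0]]
ft_force: [-0.8, 0.1, 7.2]
grip_width: 0.0126
gripper_force: 68.3
```

```bash
python3 -m jog '[[0,0,0,0,0,-0.01,0],[0,0,0,0,0,-0.025,0],[0,0,0,0,0,-0.035,0],[0,0,0,0,0,-0.035,0],[0,0,0,0,0,-0.025,0],[0,0,0,0,0,-0.01,0],[0,0,0.05,0,0,0,0],[0,0,0.1,0,0,0,0],[0,0,0.1,0,0,0,0],[0,0,0.1,0,0,0,0]]'; python3 -m jog '[[0,0,0.1,0,0,0,0],[0,0,0.1,0,0,0,0],[0,0,0.07,0,0,0,0],[0,0,0.034,0,0,0,0],[0,0,0,0.002,-0.01,0,0],[0,0,0,0.004,-0.02,0,0],[0,0,0,0.006,-0.032,0,0],[0,0,0,0.006,-0.032,0,0],[0,0,0,0.006,-0.032,0,0],[0,0,0,0.006,-0.032,0,0]]';python3 -m jog '[[0,0,0,0.006,-0.032,0,0],[0,0,0,0.004,-0.02,0,0],[0,0,0,0.002,-0.008,0,0],[0,0,0,0,0,0,0],[0,0,0,0,0,0,0]]'; python3 - <<'E'
from h import *
b=snap('side','d3');cv2.imwrite('pics/d3b.png',cv2.resize(b['pixels'][40:272,100:408,::-1],(800,600),interpolation=3))
o=observe();R=np.array(o['tool_rot']);print(o['position'],np.degrees(np.arctan2(R[1][0],R[0][0])),o['q'],o['grip_width'])
E
```

```text
time_s: 9.5
position: [0.6162, -0.0795, 0.1827]
tool_rot: [[0.889, 0.458, -0.001], [0.458, -0.889, 0.001], [-0.001, -0.001, -1.0]]
ft_force: [0.5, -0.3, -3.2]
grip_width: 0.0128
gripper_force: 68.3
time_s: 10.75
position: [0.6182, 0.0837, 0.1834]
tool_rot: [[0.984, 0.176, -0.0], [0.176, -0.984, 0.0], [-0.0, -0.0, -1.0]]
ft_force: [0.1, 0.2, -2.8]
grip_width: 0.013
gripper_force: 68.2
time_s: 11.38
position: [0.6202, 0.1414, 0.1833]
tool_rot: [[0.985, 0.173, -0.0], [0.173, -0.985, -0.0], [-0.0, 0.0, -1.0]]
ft_force: [0.1, 0.2, -3.1]
grip_width: 0.0131
gripper_force: 68.3
[0.62016666 0.14140013 0.18329407] 9.94995466637757 [ 2.20227229e+00  3.24809165e+01  6.40765777e+01 -8.00226219e-03
  8.34498151e+01  8.22532305e+01] 0.013390759865331555
```

View pics/d3b.png

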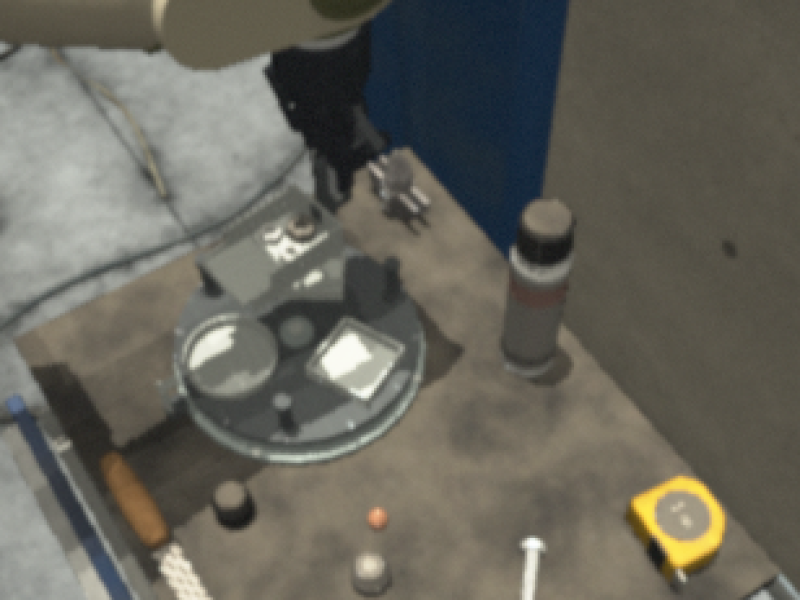

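The scoop is held level with the nuts at its back. The lip runs from about (195,245) to (248,305), and the dish is at (230,357).

```bash
python3 - <<'E'
from h import *
W=lambda u,v,z:w('d3',u/2.597+100,v/2.586+40,z)
print(W(195,245,.155),W(248,305,.155),'dishrim',W(230,355,.052), px('d3',[[.499,.12,.155]]))
E
```

```text
[0.4972 0.1682 0.155 ] [0.5044 0.0883 0.155 ] dishrim [0.4885 0.1204 0.052 ] [[186.2 149.1]]
```

```bash
python3 -m jog '[[0,0,0,0.003,0,0.015,0],[0,0,0,0.003,0,0.025,0],[0,0,0,0.003,0,0.025,0],[0,0,0,0,0,0.012,0],[0,0.08,0,-0.0027,0,-0.0096,0],[0,0.09,0,-0.003,0,-0.0108,0],[0,0.08,0,-0.0027,0,-0.0096,0],[0,0,0,0,0,0,0]]'; python3 - <<'E'
from h import *
b=snap('side','d4');cv2.imwrite('pics/d4b.png',cv2.resize(b['pixels'][90:240,120:320,::-1],(800,600),interpolation=3))
o=observe();R=np.array(o['tool_rot']);print(o['position']+R@[-.122,0,.0275],np.arccos(-R[2,2]),o['ft_force'])
E
```

```text
time_s: 12.42
position: [0.6175, 0.1418, 0.1362]
tool_rot: [[0.954, 0.174, 0.244], [0.168, -0.985, 0.043], [0.247, 0.0, -0.969]]
ft_force: [-0.1, 0.5, -1.7]
grip_width: 0.0137
gripper_force: 68.3
[0.50832641 0.12242067 0.07903619] 0.24905040710785087 [ 0.50658794  0.10030909 -2.49050969]
```

View pics/d4b.png

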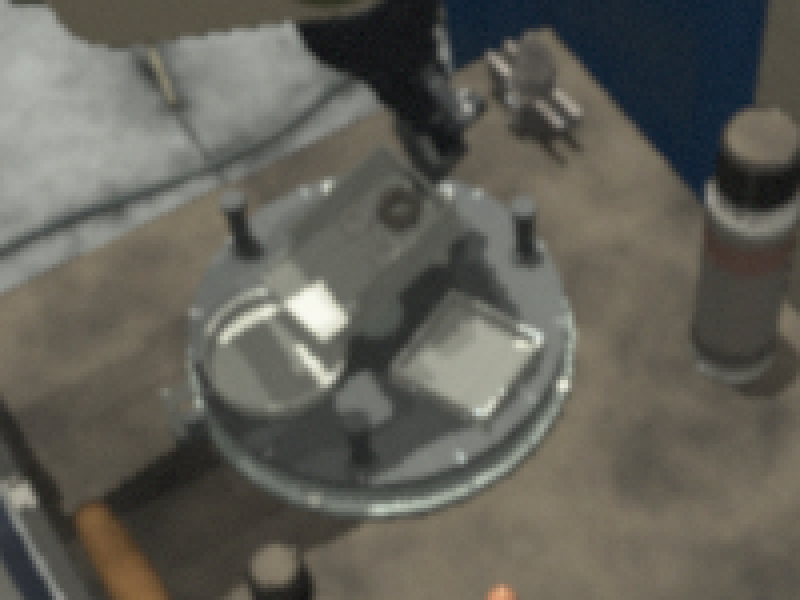

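```bash
python3 -m jog '[[0,0.05,0,-0.0015,0,-0.004,0],[0,0.05,0,-0.0015,0,-0.004,0],[0,0,0,0,0,0,0],[0,0.03,0,-0.001,0,-0.003,0],[0,0,0,0,0,0,0],[0,0.03,0,-0.001,0,-0.0035,0],[0,0,0,0,0,0,0],[0,0,0,0,0,0,0],[0,0,0,0,0,0,0],[0,0,0,0,0,0,0]]'; python3 - <<'E'
from h import *
b=snap('side','d5');cv2.imwrite('pics/d5b.png',cv2.resize(b['pixels'][90:240,120:320,::-1],(800,600),interpolation=3))
o=observe();R=np.array(o['tool_rot']);print(o['position']+R@[-.122,0,.0275],np.arccos(-R[2,2]),o['ft_force'])
E
```

```text
time_s: 13.72
position: [0.6092, 0.1404, 0.1476]
tool_rot: [[0.903, 0.174, 0.392], [0.16, -0.985, 0.069], [0.398, -0.0, -0.917]]
ft_force: [-0.1, -0.5, -2.3]
grip_width: 0.0128
gripper_force: 68.3
[0.50980509 0.12285401 0.07380833] 0.4097642445529645 [-0.43765911  0.18543775 -1.96797426]
```

View pics/d5b.png

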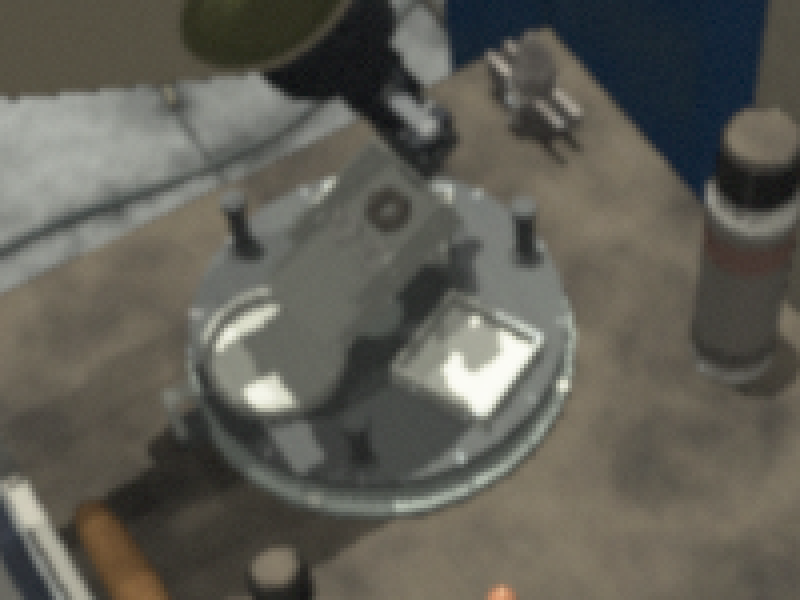

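```bash
python3 -m jog '[[0,0.03,0,-0.001,0,-0.0035,0],[0,0,0,0,0,0,0],[0,0.03,0,-0.001,0,-0.0035,0],[0,0,0,0,0,0,0],[0,0.03,0,-0.001,0,-0.0035,0],[0,0,0,0,0,0,0],[0,0.03,0,-0.001,0,-0.0035,0],[0,0,0,0,0,0,0],[0,0,0,0,0,0,0],[0,0,0,0,0,0,0]]'; python3 - <<'E'
from h import *
b=snap('side','d6');cv2.imwrite('pics/d6b.png',cv2.resize(b['pixels'][90:240,120:320,::-1],(800,600),interpolation=3))
o=observe();R=np.array(o['tool_rot']);print(o['position']+R@[-.122,0,.0275],np.arccos(-R[2,2]),o['ft_force'])
a=np.load('pics/d5.npz')['pixels'].astype(int);c=b['pixels'].astype(int)
d=abs(a-c).sum(2)[90:240,120:320]
print(a.sum(2)[136:150,208:226]//3);print(c.sum(2)[130:150,208:226]//3)
E
```

```text
time_s: 15.02
position: [0.5998, 0.1387, 0.1585]
tool_rot: [[0.85, 0.174, 0.498], [0.15, -0.985, 0.088], [0.505, -0.0, -0.863]]
ft_force: [-0.4, -0.3, -2.0]
grip_width: 0.0128
gripper_force: 68.4
[0.50974318 0.12281391 0.07310803] 0.529720917130847 [-0.01885042  0.35136515 -1.14842549]
[[ 83  83  87  91  98  99 100  91  86  84  89  94  96  97  92  84  77  83]
 [ 87  85  90  96  94  90  88  79  71  68  77  83  93  97  99  93  88  87]
 [ 87  90  96  95  88  78  71  63  59  60  62  70  81  89  96  97  98  95]
 [ 92  96  98  94  75  69  64  59  56  56  61  63  68  74  85  97 101 100]
 [ 99  98  96  87  75  65  59  57  60  67  67  63  62  61  76  94  99  99]
 [101 101  94  82  66  58  56  61  75  84  80  67  60  55  69  95  99  98]
 [ 99 101  94  76  60  56  58  74  88  91  82  68  62  55  71  92  98  99]
 [101 100  93  74  63  59  63  76  83  83  74  66  57  56  74  92  99  97]
 [104  99  94  80  66  59  61  68  70  67  67  60  55  64  78  96  97  98]
 [103  97  94  90  76  64  59  60  60  61  60  57  61  70  90  97  99  96]
 [103  93  91  94  88  79  64  57  55  58  61  62  71  84  97  
[... 1038 characters left out ...]
102 100 102 102 103 110]
 [102 107 103 103 103 102 102 103 104 102 103 101 102  99 101 102 107 111]
 [110 118 115 105 104 103 103 102 103 103 101 102 101 100 102 101 103 103]
 [122 149 144 115 101 101 103 104 102 103 103 102 102 100 100  99  99  94]
 [121 148 143 114 102 102 104 103 103 103 101 102 100 103 100  98  92  87]
 [109 118 118 106 103 101 104 102 102 103 103 101  99 102 101  92  87  90]
 [102 104 104 103 102 103 103 102 101 102 102 101 102 100  95  89  87  86]
 [103 105 104 103 103 104 102 101 100 103 101 101  98  96  91  86  86  87]
 [103 106 104 103 102 102 103 103 101 101 101  99  97  91  85  87  86  85]
 [106 113 111 108 103 102 103 103 101 101 102  97  91  88  87  87  86  86]]
```

The big nut has left its spot. I'll check where the nuts are.

View pics/d6b.png

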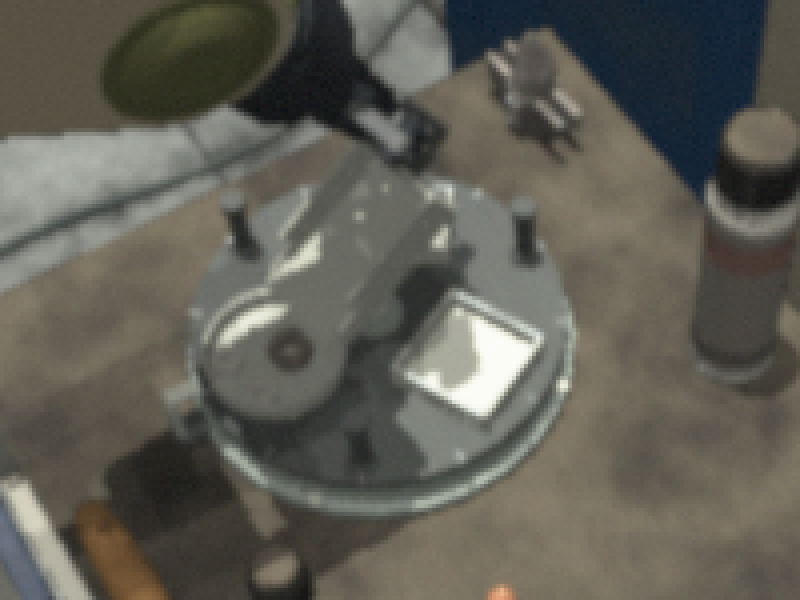

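```bash
python3 -m jog '[[0,0.05,0,-0.0015,0,-0.006,0],[0,0,0,0,0,0,0],[0,0.05,0,-0.0015,0,-0.006,0],[0,0,0,0,0,0,0],[0,0.05,0,-0.0015,0,-0.006,0],[0,0,0,0,0,0,0],[0,0.04,0,-0.0012,0,-0.005,0],[0,0,0,0,0,0,0],[0,0,0,0,0,0,0],[0,0,0,0,0,0,0]]'; python3 - <<'E'
from h import *
b=snap('side','d7');c=cv2.resize(b['pixels'][115:205,160:250,::-1],(400,400),interpolation=cv2.INTER_CUBIC)
old=cv2.resize(np.load('pics/d6.npz')['pixels'][115:205,160:250,::-1],(400,400),interpolation=cv2.INTER_CUBIC)
l=cv2.createCLAHE(4,(4,4))
cv2.imwrite('pics/d7b.png',np.hstack([l.apply(cv2.cvtColor(x,6)) for x in (old,c)]))
o=observe();R=np.array(o['tool_rot']);print(o['position']+R@[-.122,0,.0275],np.arccos(-R[2,2]),o['ft_force'])
E
```

```text
time_s: 16.32
position: [0.5825, 0.1357, 0.1743]
tool_rot: [[0.741, 0.174, 0.649], [0.131, -0.985, 0.115], [0.659, -0.0, -0.752]]
ft_force: [-0.2, 0.7, -2.1]
grip_width: 0.0125
gripper_force: 68.5
[0.50990164 0.1228745  0.073135  ] 0.7196536887788888 [-0.53350013 -0.66104829 -1.74047513]
```

View pics/d7b.png

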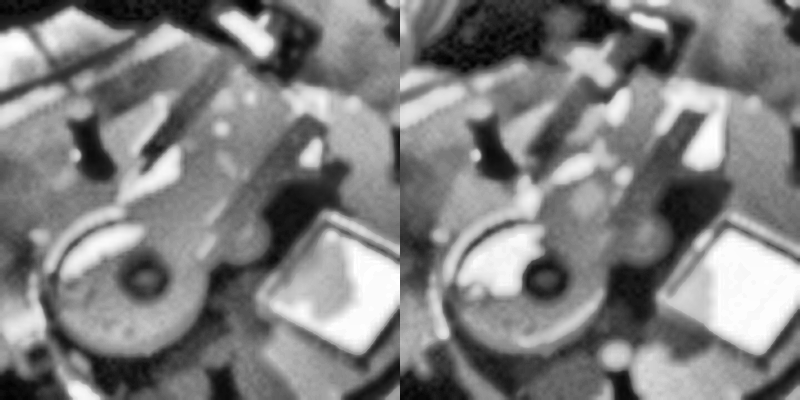

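The big nut is in the dish at (145,280). Two small blobs sit at (90,298) and (125,325), also inside the dish. I'll check their distances and where the wrist camera sees them.

```bash
python3 - <<'E'
from h import *
for u,v in[(145,280),(88,298),(125,325)]:
    P=w('d6',u/4.444+160,v/4.444+115,.049);print(P,np.linalg.norm(P[:2]-[.489,.1205]))
E
```

```text
[0.4961 0.1153 0.049 ] 0.008800568163476713
[0.4655 0.1219 0.049 ] 0.023541665191740332
[0.4739 0.0964 0.049 ] 0.02843976089913556
```

```bash
python3 -m jog '[[0,0,0,0.02,0,-0.023,0],[0,0,0,0.033,0,-0.0375,0],[0,-0.144,0,0,0,0,0],[0,-0.144,0,0,0,0,0],[0,-0.144,0,0,0,0,0],[0,-0.144,0,0,0,0,0],[0,-0.144,0,0,0,0,0],[0,0,0,0,0.02,0,0],[0,0,0,0,0.045,0,0],[0,0,0,0,0.045,0,0]]'; python3 -m jog '[[0,0,0,0,0.045,0,0],[0,0,0,0,0.045,0,0],[0,0,0,-0.002,0.019,0,0],[0,0,-0.131,0,0,0.02,0],[0,0,-0.131,0,0,0.03,0],[0,0,-0.131,0,0,0.03,0],[0,0,-0.131,0,0,0.02,0],[0,0,-0.131,0,0,0.01,0],[0,0,0,0,0,0,0],[0,0,0,0,0,0,0]]'; python3 - <<'E'
from h import *
o=observe();R=np.array(o['tool_rot']);print(o['position'],R.round(3),R.T@(np.array([.6178,-.0799,.048])-o['position']),np.degrees(np.arctan2(R[1,0],R[0,0])))
E
```

```text
time_s: 17.62
position: [0.6012, 0.0254, 0.2547]
tool_rot: [[0.985, 0.174, 0.002], [0.174, -0.985, -0.001], [0.002, 0.001, -1.0]]
ft_force: [1.0, -0.7, -1.8]
grip_width: 0.013
gripper_force: 68.5
time_s: 18.88
position: [0.6183, -0.0804, 0.1455]
tool_rot: [[0.677, 0.736, 0.002], [0.736, -0.677, -0.0], [0.001, 0.001, -1.0]]
ft_force: [0.8, -0.6, -3.0]
grip_width: 0.0131
gripper_force: 68.5
[ 0.61829671 -0.08039655  0.1454614 ] [[ 0.677  0.736  0.002]
 [ 0.736 -0.677 -0.   ]
 [ 0.001  0.001 -1.   ]] [-3.82200184e-05 -8.40102378e-04  9.74603024e-02] 47.40452548096866
```

```bash
python3 -m jog '[[0,0,0,0,0,0.03,0],[0,0,0,0,0,0.035,0],[0,0,0,0,0,0.02,0],[0,0,0,0,0,0.01,0],[0,0,0,0,0,0,0]]'; python3 -m jog '[[0,0,0,0,0,0.003,0],[0,0,0,0,0,0,0]]';python3 -m jog '[[0,0,0,0,0,0.002,0],[0,0,0,0,0,0,0]]'
```

```text
time_s: 19.5
position: [0.6183, -0.0804, 0.0499]
tool_rot: [[0.676, 0.737, 0.0], [0.737, -0.676, -0.0], [0.0, 0.0, -1.0]]
ft_force: [0.5, 0.3, -1.0]
grip_width: 0.0131
gripper_force: 68.5
time_s: 19.75
position: [0.6184, -0.0804, 0.0472]
tool_rot: [[0.675, 0.738, 0.001], [0.738, -0.675, -0.0], [0.0, 0.001, -1.0]]
ft_force: [-0.1, 0.6, -1.7]
grip_width: 0.0128
gripper_force: 68.5
time_s: 20.0
position: [0.6186, -0.0804, 0.046]
tool_rot: [[0.675, 0.738, 0.002], [0.738, -0.675, -0.001], [0.001, 0.002, -1.0]]
ft_force: [-1.9, 1.4, 6.8]
grip_width: 0.0132
gripper_force: 69.8
```

Contact reads about 7 N upward, so the scoop is down. Next: release, rise, and check.

```bash
python3 -m jog '[[0,0,0,0,0,0,60],[0,0,0,0,0,0,60],[0,0,0,0,0,0,60],[0,0,0,0,0,0,60],[0,0,0,0,0,-0.03,60],[0,0,0,0,0,-0.05,60],[0,0,0,0,0,-0.06,60],[0,0,0,0,0,-0.03,60],[0,0,0,0,0,0,60],[0,0,0,0,0,0,60]]'; python3 - <<'E'
from h import *
b=snap('side','d8')['pixels'].astype(int)
a=np.load('pics/d0.npz')['pixels'].astype(int)
# scoop region same as at the start, and dish contents
m=abs(a-b).sum(2); print('scoop region mean diff',m[220:276,258:296].mean())
c=np.load('pics/d8.npz')['pixels'].astype(np.float32)
W=lambda u,v,z:w('d8',u,v,z)
print('dish',px('d8',[.489,.1205,.045]))
np.set_printoptions(linewidth=250)
print((c.sum(2)/3).astype(int)[164:196,170:208])
E
```

```text
time_s: 21.25
position: [0.6177, -0.0803, 0.2133]
tool_rot: [[0.675, 0.738, -0.002], [0.738, -0.675, 0.001], [-0.001, -0.002, -1.0]]
ft_force: [0.4, -0.3, -0.5]
grip_width: 0.0516
gripper_force: 0.0
scoop region mean diff 189.83364661654136
dish [[189.1 178.8]]
[[114 114 117 ... 117 119 124]
 [115 116 115 ... 117 118 136]
 [120 117 115 ... 116 118 143]
 ...
 [109 113  97 ... 115 109 110]
 [ 80  84  92 ... 109 104 101]
 [ 64  81 106 ... 104 102 101]]
```

```bash
python3 - <<'E'
from h import *
snap('wrist','w8')
def top(name,c,yaw,lx,ly,z,n=1.5e-3):
    d=np.load(f'pics/{name}.npz');g=cv2.cvtColor(d['pixels'],7).astype(np.float32)
    X,Y=np.meshgrid(np.arange(-lx,lx,n),np.arange(ly,-ly,-n));cs,sn=np.cos(yaw),np.sin(yaw)
    P=np.stack([c[0]+cs*X-sn*Y,c[1]+sn*X+cs*Y,0*X+z],-1)
    uv=px(name,P).reshape(X.shape+(2,)).astype(np.float32)
    q=cv2.remap(g,uv[...,0].copy(),uv[...,1].copy(),1)
    e=cv2.GaussianBlur(q,(0,0),1)-cv2.GaussianBlur(q,(0,0),8)
    for r in e[::2]:print(''.join('#' if t<-12 else '+' if t<-5 else 'o' if t>12 else '.' for t in r))
    print()
top('d8',(.489,.1205),0,.045,.045,.045)
top('w8',(.567,-.131),np.radians(-132.6),.06,.034,.012)
E
```

```text
##############+..++#########################+++++###########
###########+....+##############################+++##########
#########+....+##################################+...+######
#######+..o.+#######+...oooooooooooo...+#########+.oo..+####
#######....#####..ooooooooooooooooooooooo..########.....+###
######+.+####+.oooooooooooooooooooooooooooooo.+######....+##
#####++###+.oooooooooooooooooooooooooooooooooooo.#####+..+##
####+..+..oooooooooooooooooooooooooooooooooooooooo.#####++##
###+....oooo...oooooooooooooooooooooooooooooooooooo.#####+##
###....oooo.###+.ooooooooooooooooooooooooooooooooooo+#####++
###....ooooo.....oooooooooooooooo........ooooooooooo.#####+.
###.....oooooooo.ooooooooooooo..##########.oooooooooo.#####+
###...+##+....+##+.ooooooooo.+#############.oooooooooo.#####
###.ooo.##########.oooooooo.###############.oooooooooo.#####
##+oooooo.+#####+.oooooooo.################.ooooooooooo.####
##+ooooooooooooooooooooooo.#################.oooooooooo.+###
###.oooooooooooooooooooooo.########++#######.oooooooooo.+###
###+ooooooooooooooooooooooo#################.oooooooooo.+###
##
[... 1893 characters left out ...]
ooooooooooooooooooooooooo..+################.ooooo.#
########.ooooooooooooooooooooooooooooooooooooooo..+#######+++++++#######+ooooo.+
#######+ooooooooooooooooooooooooooooooooooo..+########+++........+++++##+.ooooo.
########ooooooooooooooooooooooooooooo..+##########+++.................++..oooo.+
########+oooooooooooooooooooooooo..+########+++...........oo..............ooo.+#
#########....+#######++......+##############+++..............ooo.........oooo.##
######################################################++++++.................+##
####+++#########....+++++++...+#################################################
####+.+#########################################################################
```

The dish map shows the big nut and two small nuts, all within about 30 mm of its centre. The scoop is empty and standing, and the gripper is clear, so I'm handing in.

```bash
python3 -c "
from rig import job
print(job.close_job())"
```

```text
the job is handed in; nothing more can be done
None
```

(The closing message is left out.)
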